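# Slide the frit pan over and wedge the heat shield shut

### The arm

A 6-joint arm with a two-finger parallel gripper is mounted at the origin on the work surface. World frame = base frame: x ahead of the robot, y to its left, z up, the work surface at z = 0. Lengths are in m, angles in rad, forces in N, time in s.
With the tool pointing down it reaches from about 0.275 to 0.775 m from the base axis. Payload 14.6 kg.
Tool frame: the origin (TCP) lies on the centre line of the jaws, within the pads' length; the fingertips stand 14 mm ahead of it and the grasp point (between the pads) lies 5 mm behind it (ctrl.tcp_to_tips is the distance from the TCP to the fingertips, in m); z points along the fingers, y is the line along which they close (so a half turn about z gives the same grasp; the last joint's range is limited). The gripper opens to 85 mm and grips with 20 to 120 N. Pads are 22 mm wide; open, the fingers measure 114 mm over their backs; the gripper's body (76 mm by 85 mm) begins 54 mm behind the grasp point. The pads swing forward as they close: fully open they stand 13 mm farther back than shut.
Start: joints at [1.129, 0.263, -0.048, 1.259, 0, 1.415], TCP at [0.149, 0.504, 0.245] pointing down, gripper open.
Joint ranges: [-2.65, 2.65], [-0.89, 1.7], [-1.18, 1.37], [-2.13, 2.11], [-1.35, 1.29], [-3.14, 3.14]. Speed limits (rad/s): [1.89, 1.89, 2.57, 2.79, 3.14, 3.14].

### API

Orientations are given as a 3x3 rotation matrix whose columns are the frame's x, y, z axes.
In Python, from cell import monitor, vision, ctrl gives the robot as it stands.
- The arm moves only by the tool move_arm, never from a script. Its argument "commands" is a list of rows, each an object with "hand": the closure, from 0 (fully open) to 1 (shut); "translation": the shift along the tool's x, y, z normalised to -1 to 1, where 1 is 250 mm, a list of three; "turn": the turn, a rotation vector about the tool's x, y, z normalised to -1 to 1, where 1 is 0.5 rad, a list of three. In form: [{"hand": hand, "translation": [x, y, z], "turn": [wx, wy, wz]}, ...]. A call has 1 to 10 rows; each row shifts and turns the commanded pose from where the row before left it, along the tool's axes as they then stand; what a row does not reach is not made up. A row lasts 1/8 s, in which the tool goes at most 62.5 mm and 10.7 degrees, less where a joint would pass 70% of its speed; a pose out of reach is approached as far as the arm can. A call with a number of a shift or a turn outside -1 to 1 is refused whole. A call with a gripper value outside its range is refused whole. The fingers move at their own pace and stop on an object; "newtons" is the grip in N (left out, the last holds). Time passes only in rows, so rows that do not move let the fingers close. It gives the time, the measured TCP pose, the force, the opening and the grip force at its end, in the units of the state.
- monitor.state(): the state, without advancing time (a new reading comes with each control period).
- vision.snapshot(name): name is "scene" or "top"; returns a dict with "pixels" (400x640x3 uint8, red, green, blue), "mtx" (3x3 intrinsics, pixels), "rvec" (rotation vector, rad) and "tvec" (3), from world to camera coordinates, as OpenCV has them. Camera axes: x right, y down, z forward; pixel columns grow to the right and rows downward; lengths in m; the calibration is good to about 2 mm. A picture is of the moment at which its call begins. There is no depth.
- ctrl.sign_off(): hands the job in; it is judged then, once.
The state is a dict: "t": time; "joints": joint angles; "dq": joint speeds; "joint_torque": joint torques, N m; "tcp_pos": TCP position; "eef_rot": TCP orientation; "force": force on the tool from outside, world axes, zero at the start; "moment": the same for the moment, N m; "width": finger opening in m; "grasp_force": force on a finger pad.
Only numpy, scipy, OpenCV 4.12 (cv2) and the standard library are available. Lean on these libraries where they do the work, as an engineer would, in place of code of your own. Each camera call takes 0.05 s, during which the arm holds its last target. There are 200 camera calls.

### The job

Slide the long-handled pan across the warming plate onto the single ring mark beside the heat shield, without lifting or tipping it, and let it stand centred there. Then take the wooden wedge and push it along the bench, thin end first, under the sprung shield from the side it has swung out to, until the shield is right home against its stop post and the wedge is jammed so that it holds it there by itself. Leave the other pot and everything else where it is.

Things in the scene. Friction and masses are not known exactly. Their poses are not given: they have to be found in the camera images.
- plate: Fixed dark steel warming plate, 310 (its x) by 320 (its y) by 12 mm; origin at the centre of its underside, z up. Three pale ring marks (148 mm outside, 126 mm inside diameter) are drawn flush on top: two in a column on the +y side (robot's left), one alone on the -y side, next to the heat shield.
- mark_c (a point): Centre of the single ring mark beside the shield, on the plate's top (12 mm above the bench): where the pan must go.
- mark_a (a point): Centre of the ring mark of the left column that is nearer the robot. The pan starts on this one or on mark_b, the pot on the other.
- mark_b (a point): Centre of the ring mark of the left column that is farther from the robot.
- pan: Loose shallow steel pan, 0.5 to 0.8 kg: 108 mm across the foot, 120 mm across the rim, 50 mm high. Origin at the centre of its underside, z up. A flat handle, 18 mm wide, 10 mm thick, runs along its own +x from 57 to 175 mm from the centre, mid-height 42 mm above the underside; it starts pointing roughly to the robot's left (+y) and can be pinched across its width from above.
- pot: Loose tall steel pot without handle, 90 mm across, 80 mm high, standing on the other left mark; origin at the centre of its underside. Leave it alone: handle and gripper must clear it as the pan slides (turn the pan on the plate as needed).
- stand: Fixed stand of the heat shield. Origin on the bench on the hinge axis (post 18 mm across, 115 mm high, foot disc 56 mm across, 6 mm high). The shut shield lies along the stand's own -x; its +y side faces the warming plate, its -y side is where the shield swings out. A stop post (14 mm across, 70 mm high, foot 32 mm) stands at x = -205 mm on the +y side.
- shield (a joint): Heat shield's angle: 0 shut against the stop post, 0.35 swung out to the stand's -y side, where a spring (0.16 N m out, 0.21 N m shut) holds it at first; opens counter-clockwise seen from above about the upright hinge axis. Upright steel sheet 5 mm thick, from 12 to 220 mm from the hinge axis, rounded lower edge 16 mm, top 100 mm above the bench.
- shield_edge (a point): The lower free corner of the shield, 220 mm from the hinge axis, 16 mm above the bench; moves with the shield.
- wedge: Loose light-wood wedge, 0.15 kg, 150 long, 36 mm wide, flat on the bench; origin under its middle, z up, thin end to its own +x. Thickness rises evenly from 4 mm at the tip (x=+75 mm) to 31.5 at x=-35; tail x=-35 to -75 is an upright grip block 48 mm high. 16 mm thick 48 mm from the tip: jams there. Pushed square to the shut shield, about 120 mm from the hinge, it carries it home; 6 to 15 N then seats it.
- wedge_tip (a point): Middle of the wedge's thin end, on its underside.
- wedge_grip (a point): Middle of the wedge's grip block, 34 mm above its underside.
- bottle: Bystander: clear bottle 66 mm across, 140 mm high; origin at the centre of its underside.
- jar: Bystander: amber jar 72 mm across, 90 mm high; origin at the centre of its underside.
- can: Bystander: metal can 72 mm across, 100 mm high, with two rods standing in it up to 165 mm; origin at the centre of its underside.
- block: Bystander: wooden bowl-shaped shaping block 84 mm across, 50 mm high; origin at the centre of its underside.
- spatula: Bystander: spatula lying on the bench.
- hammer: Bystander: hammer lying on the bench.
- brush: Bystander: brush lying on the bench.
Things that resemble listed ones, but are neither listed nor needed, are in the scene too. Leave any black or green look-alike of the wedge alone.

How it is judged:
By the outcome, as a careful person would: the job done as asked, in the order asked, and still so for the second after the job is handed in, with the robot touching nothing.
It also fails if it takes over 61 s, if anything falls off the work surface, if the arm or the gripper's body presses on something with over 40 N, if the wrist force passes 120 N, or if a joint passes its speed limit or range.

## Working session

There is one attempt and no reset: what is moved stays moved. The work goes in short steps, Python scripts to look and compute and a tool call to move; the robot and the scene stay as the last step left them, time stands still between calls to the robot, and variables do not carry over. Pictures are saved under pics/ and viewed, at most 10 in all, crops included, and the job is handed in when it is done.

Besides the shell and the picture viewer there is one more tool, called after "Emit:" as name(argument=value, ...), one argument or row to a line, values as JSON. move_arm: Moves the arm, as the interface text tells. Its arguments: {"type":"object","properties":{"commands":{"type":"array","items":{"type":"object","properties":{"hand":{"type":"number"},"translation":{"type":"array","items":{"type":"number","minimum":-1,"maximum":1}},"turn":{"type":"array","items":{"type":"number","minimum":-1,"maximum":1}}}}},"newtons":{"type":"number"}},"required":["commands"]}

```bash
mkdir -p pics
cat > h.py <<'E'
import numpy as np, cv2, json
from cell import monitor, vision, ctrl
def snap(n):
    s=vision.snapshot(n); s['R']=cv2.Rodrigues(np.array(s['rvec'],float))[0]; s['t']=np.array(s['tvec'],float).ravel(); s['mtx']=np.array(s['mtx'],float)
    s['bgr']=cv2.cvtColor(np.array(s['pixels'],np.uint8),cv2.COLOR_RGB2BGR); return s
def ray(s,uv,z):
    uv=np.atleast_2d(np.array(uv,float)); d=np.linalg.inv(s['mtx'])@np.c_[uv,np.ones(len(uv))].T
    d=s['R'].T@d; c=-s['R'].T@s['t']; k=(z-c[2])/d[2]; return (c[:,None]+d*k).T
def proj(s,p): return cv2.projectPoints(np.atleast_2d(np.array(p,float)),s['R'],s['t'],s['mtx'],None)[0].reshape(-1,2)
E
python3 - <<'E'
from h import *
for n in('scene','top'):
    s=snap(n); cv2.imwrite(f'pics/{n}0.png',s['bgr']); np.savez(f'{n}0.npz',**{k:s[k] for k in('bgr','R','t','mtx')}); print(n,-s['R'].T@s['t'],s['mtx'][0,0])
print(monitor.state())
E
```

```text
scene [ 1.10135039 -0.81847121  0.78375455] 364.5407043914114
top [ 0.38306441 -0.07877486  1.56570429] 437.8758356857061
{'t': 0.1, 'joints': array([ 1.12870941e+00,  2.63463213e-01, -4.88495467e-02,  1.25940518e+00,
        9.12414610e-06,  1.41551071e+00]), 'dq': array([-0.00165542, -0.00049477,  0.00323121, -0.00101084, -0.00213212,
       -0.00109666]), 'joint_torque': array([ 2.78213833e-03, -6.38576460e+01,  3.85063183e+01,  1.01373557e-02,
       -1.08304585e-04,  3.08345989e-07]), 'tcp_pos': array([0.14841244, 0.50335023, 0.24488812]), 'eef_rot': array([[-9.59153614e-01,  2.82885458e-01, -4.02536161e-04],
       [ 2.82885704e-01,  9.59153268e-01, -8.29103283e-04],
       [ 1.51552612e-04, -9.09109136e-04, -9.99999575e-01]]), 'force': array([0.08975241, 0.02633725, 0.72867877]), 'moment': array([-0.02829299,  0.02165314, -0.00288047]), 'grasp_force': 0.0, 'width': 0.08519823314242915}
```

View pics/top0.png

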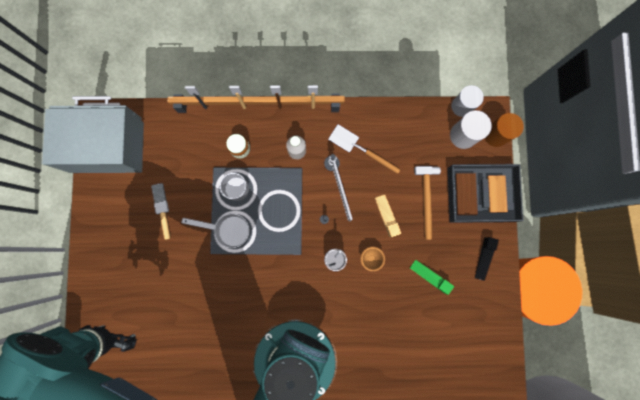

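View pics/scene0.png

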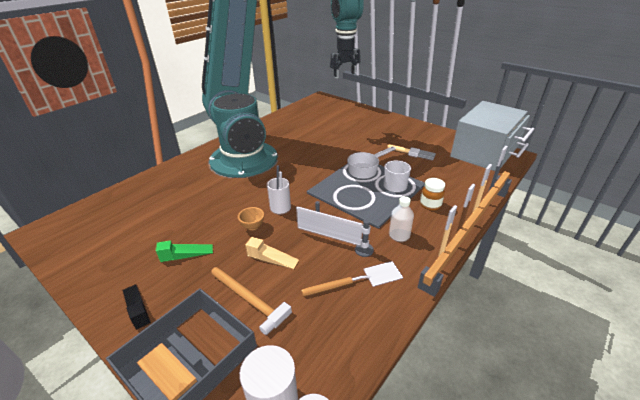

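The top view shows the pan at (235,231) with its handle to (185,221), the pot at (236,186), and mark_c at (279,210). The shield hinge is at (331,162), its free end at (350,219), and the stop post at (325,216). There are three wedge candidates: pale wood (388,215), green (432,277) and black (487,258). The pale wood one fits the description, and the other two are the look-alikes. I'll confirm that in a crop and measure.

Run:
```python
from h import *
T=dict(np.load('top0.npz'));S=dict(np.load('scene0.npz'))
a=cv2.resize(T['bgr'][135:285,165:425],None,fx=3,fy=3,interpolation=cv2.INTER_CUBIC)[:,:780]
cv2.imwrite('pics/crop1.png',a)
img=T['bgr'];hsv=cv2.cvtColor(img,cv2.COLOR_BGR2HSV)
# plate
m=cv2.inRange(hsv,(90,20,40),(130,140,110)); m[:,:200]=0;m[:,315:]=0;m[:160]=0;m[260:]=0
ys,xs=np.where(m); print('plate px',xs.min(),xs.max(),ys.min(),ys.max())
c=np.array([[xs.min(),ys.min()],[xs.max()+1,ys.min()],[xs.max()+1,ys.max()+1],[xs.min(),ys.max()+1]]);print(ray(T,c,.012)[:,:2])
# wedge
m=cv2.inRange(hsv,(10,40,150),(30,200,255));m[:,:365]=0;m[:,410:]=0;m[:185]=0;m[245:]=0
cs,_=cv2.findContours(m,cv2.RETR_EXTERNAL,cv2.CHAIN_APPROX_NONE);k=max(cs,key=cv2.contourArea);r=cv2.minAreaRect(k);print(r);b=cv2.boxPoints(r);print(b,ray(T,b,.0)[:,:2],ray(T,b,.048)[:,:2])
# ring white
m=cv2.inRange(hsv,(0,0,170),(180,40,255))[180:240,250:303]
ys,xs=np.where(m);xs=xs+250;ys=ys+180;h=cv2.convexHull(np.c_[xs,ys].astype(np.float32));e=cv2.fitEllipse(h);print('ring',e,ray(T,[e[0]],.012))
for n,p,z in(('pan',(235,231),.05),('panh',(185,221),.042+.012),('pot',(236,185),.09),('hinge',(331,160),.115),('hingebase',(334,165),0),('edge',(350,219),.1)):print(n,ray(T,[p],z)[0])
```

```text
plate px 211 300 168 253
[[ 0.68190183  0.29815938]
 [ 0.67944056 -0.02511225]
 [ 0.37195064 -0.02374358]
 [ 0.37486468  0.2927603 ]]
((387.413818359375, 215.4655303955078), (44.250274658203125, 12.736725807189941), 66.80140686035156)
[[372.84485 197.63794]
 [384.55176 192.6207 ]
 [401.9828  233.29312]
 [390.27588 238.31036]] [[ 0.57133873 -0.28314088]
 [ 0.58923634 -0.32585303]
 [ 0.44209293 -0.38459088]
 [ 0.42458056 -0.34220599]] [[ 0.56556678 -0.27687561]
 [ 0.5829157  -0.31827832]
 [ 0.44028328 -0.37521544]
 [ 0.4233078  -0.33412995]]
ring ((244.63665771484375, 209.32606506347656), (59.544158935546875, 112.07078552246094), 91.48361206054688) [[0.53173585 0.17606974 0.012     ]]
pan [0.45320972 0.20236013 0.05      ]
panh [0.48899758 0.37419864 0.054     ]
pot [0.60759547 0.19337706 0.09      ]
hinge [ 0.68637266 -0.12983167  0.115     ]
hingebase [ 0.69187315 -0.14455904  0.        ]
edge [ 0.48774517 -0.19175507  0.1       ]
```

View pics/crop1.png

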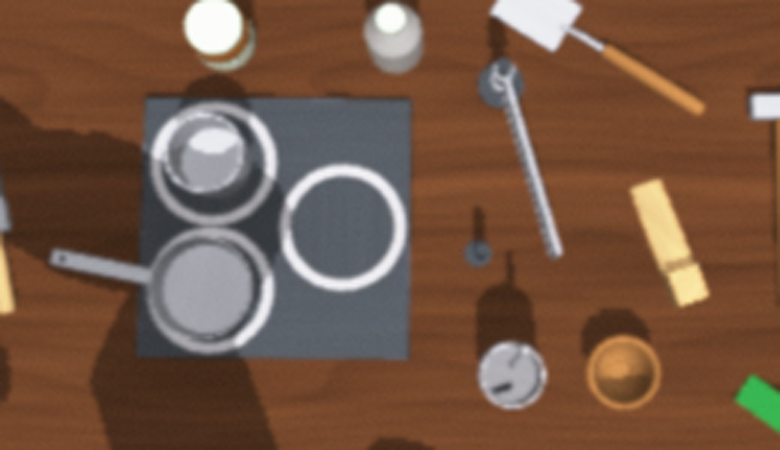

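The crop shows the pale wedge with its thin end at about (381,197) and grip block at (394,229), which matches the description. Mark_c's ring is at about (279.7,210.7), the pan rim at (235,231), and the handle end at (182,221).

Run:
```python
from h import *
T=dict(np.load('top0.npz'));S=dict(np.load('scene0.npz'))
P={}
for n,p,z in(('panrim',(210,288),.062),('hend',(52,258),.059),('hstart',(148,276),.059),('pot',(204,152),.092),('C',(344,227),.012),('B',(214,162),.012),('A',(210,289),.012),('hingetop',(502,68),.115),('hingefoot',(500,86),.006),('edge',(556,255),.1),('stop',(478,250),.07),('stopfoot',(478,254),0.003),('wtip',(647,184),.004),('wblkfar',(704,290),.048),('wblknear',(680,302),.048),('wback',(692,296),.048),('can',(513,376),.1),('block',(624,373),.05)):
    P[n]=ray(T,[np.array(p)/3+[165,135]],z)[0]; print(n,P[n][:2].round(4))
h=P['hend']-P['panrim'];print('handle',np.degrees(np.arctan2(h[1],h[0])),np.hypot(*h[:2]))
e=P['edge']-P['hingetop'];print('shield',np.degrees(np.arctan2(e[1],e[0])),np.hypot(*e[:2]))
e=P['stop']-P['hingetop'];print('stop',np.degrees(np.arctan2(e[1],e[0])),np.hypot(*e[:2]))
w=P['wtip']-P['wback'];print('wedge',np.degrees(np.arctan2(w[1],w[0])),np.hypot(*w[:2]))
for k in P: print(k, proj(S,[P[k]])[0].round(0),end=' ')
```

```text
panrim [0.4527 0.2001]
hend [0.4887 0.3818]
hstart [0.4671 0.2717]
pot [0.6051 0.2032]
C [0.5259 0.0515]
B [0.605  0.2064]
A [0.4538 0.2094]
hingetop [ 0.6943 -0.1344]
hingefoot [ 0.6957 -0.1359]
edge [ 0.4844 -0.1928]
stop [ 0.4929 -0.1062]
stopfoot [ 0.4931 -0.1074]
wtip [ 0.5754 -0.3109]
wblkfar [ 0.446  -0.3673]
wblknear [ 0.4324 -0.3392]
wback [ 0.4392 -0.3533]
can [ 0.3506 -0.143 ]
block [ 0.3517 -0.2724]
handle 78.77208032554186 0.1852552982298118
shield -164.45719929509093 0.21793152578345962
stop 172.02043868876027 0.20337802222517742
wedge 17.282490303951647 0.14260833230578526
panrim [360. 161.] hend [393. 146.] hstart [374. 155.] pot [397. 167.] C [353. 197.] B [395. 185.] A [361. 171.] hingetop [365. 220.] hingefoot [363. 249.] edge [297. 206.] stop [317. 202.] stopfoot [317. 218.] wtip [294. 264.] wblkfar [247. 245.] wblknear [251. 237.] wback [249. 241.] can [277. 184.] block [250. 215.]
```

Emit:
move_arm(
  commands=[
    {"hand": 0.4,"translation": [-0.182,-0.028,0],"turn": [0,0,0]},
    {"hand": 0.4,"translation": [-0.182,-0.028,0],"turn": [0,0,0]},
    {"hand": 0.4,"translation": [-0.182,-0.028,0],"turn": [0,0,0]},
    {"hand": 0.4,"translation": [-0.182,-0.028,0],"turn": [0,0,0]},
    {"hand": 0.4,"translation": [-0.182,-0.028,0],"turn": [0,0,0]},
    {"hand": 0.4,"translation": [-0.182,-0.028,0],"turn": [0,0,0]},
    {"hand": 0.4,"translation": [-0.182,-0.028,0],"turn": [0,0,0]},
    {"hand": 0.4,"translation": [-0.182,-0.028,0],"turn": [0,0,0]},
  ],
)

```text
t: 1.1
tcp_pos: [0.483, 0.346, 0.245]
eef_rot: [[-0.959, 0.283, -0.0], [0.283, 0.959, -0.0], [0.0, -0.0, -1.0]]
force: [0.4, 1.1, -0.4]
width: 0.0516
grasp_force: 0.0
```

Emit:
move_arm(
  commands=[
    {"hand": 0.4,"translation": [0,0,0],"turn": [0,0,0.37]},
    {"hand": 0.4,"translation": [0,0,0],"turn": [0,0,0.37]},
    {"hand": 0.4,"translation": [0,0,0],"turn": [0,0,0.37]},
    {"hand": 0.4,"translation": [0,0,0],"turn": [0,0,0.37]},
    {"hand": 0.4,"translation": [0,0,0],"turn": [0,0,0.37]},
    {"hand": 0.4,"translation": [0,0,0],"turn": [0,0,0.37]},
    {"hand": 0.4,"translation": [0,0,0],"turn": [0,0,0.37]},
    {"hand": 0.4,"translation": [0,0,0],"turn": [0,0,0.37]},
    {"hand": 0.4,"translation": [0,0,0],"turn": [0,0,0]},
  ],
)

```text
t: 2.22
tcp_pos: [0.4817, 0.3468, 0.245]
eef_rot: [[0.194, 0.981, -0.001], [0.981, -0.194, -0.0], [-0.0, -0.0, -1.0]]
force: [1.2, -0.1, -0.1]
width: 0.051
grasp_force: 0.0
```

```bash
cat >> h.py <<'E'
def rel(xyz,yang):
    "units to shift (tool axes now) and turn, for TCP target and tool-y heading in deg"
    s=monitor.state();R=np.array(s['eef_rot']);p=np.array(s['tcp_pos'])
    a=np.degrees(np.arctan2(R[1,1],R[0,1])); d=(yang-a+180)%360-180
    print('t',round(s['t'],2),'tcp',p.round(4),'yhead',round(a,2),'tilt',R[:,2].round(4),'w',round(s['width'],4),'gf',round(s['grasp_force'],1),'F',np.round(s['force'],1),'q',np.round(s['joints'],2))
    print('shift units',(R.T@(np.array(xyz)-p)/.25).round(3),'turn z units',round(-np.radians(d)/.5,3),'x,y axes',R[:2,0].round(3),R[:2,1].round(3))
E
python3 -c "
from h import *
rel((.482,.347,.049),-11.2)"
```

```text
t 2.23 tcp [0.4817 0.3468 0.245 ] yhead -11.17 tilt [-5.e-04 -3.e-04 -1.e+00] w 0.051 gf 0.0 F [ 1.2 -0.1 -0.1] q [0.49 0.38 0.13 1.32 0.   2.25]
shift units [0.001 0.001 0.784] turn z units 0.001 x,y axes [0.194 0.981] [ 0.981 -0.194]
```

Emit:
move_arm(
  commands=[
    {"hand": 0.4,"translation": [0,0,0.16],"turn": [0,0,0]},
    {"hand": 0.4,"translation": [0,0,0.16],"turn": [0,0,0]},
    {"hand": 0.4,"translation": [0,0,0.16],"turn": [0,0,0]},
    {"hand": 0.4,"translation": [0,0,0.16],"turn": [0,0,0]},
    {"hand": 0.4,"translation": [0,0,0.14],"turn": [0,0,0]},
    {"hand": 0.4,"translation": [0,0,0],"turn": [0,0,0]},
    {"hand": 1,"translation": [0,0,0],"turn": [0,0,0]},
    {"hand": 1,"translation": [0,0,0],"turn": [0,0,0]},
    {"hand": 1,"translation": [0,0,0],"turn": [0,0,0]},
    {"hand": 1,"translation": [0,0,0],"turn": [0,0,0]},
  ],
  newtons=40,
)

```text
t: 3.48
tcp_pos: [0.4826, 0.3476, 0.0514]
eef_rot: [[0.194, 0.981, 0.002], [0.981, -0.194, 0.002], [0.002, 0.002, -1.0]]
force: [0.8, 3.3, 6.4]
width: 0.0171
grasp_force: 41.2
```

Run:
```python
from h import *
rel((.482,.347,.049),-11.2)
s=snap('top'); a=cv2.resize(s['bgr'][150:270,165:315],None,fx=5,fy=5,interpolation=cv2.INTER_CUBIC); cv2.imwrite('pics/g1.png',a)
```

```text
t 3.48 tcp [0.4826 0.3476 0.0514] yhead -11.2 tilt [ 0.002   0.0017 -1.    ] w 0.0171 gf 41.2 F [0.8 3.3 6.4] q [ 0.49  0.5  -0.23  0.84  0.    2.25]
shift units [-0.003 -0.002  0.01 ] turn z units -0.0 x,y axes [0.194 0.981] [ 0.981 -0.194]
```

View pics/g1.png

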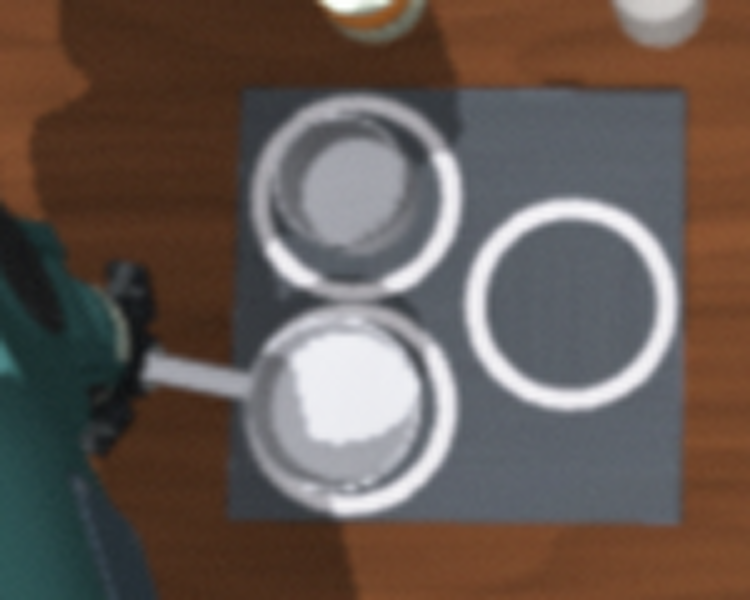

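The grasp on the handle is good, and the pan sits around (233,231). I'll ease off the slight downward press, then turn the pan in place.

Emit:
move_arm(
  commands=[
    {"hand": 1,"translation": [0,0,-0.005],"turn": [0,0,0]},
    {"hand": 1,"translation": [0,0,0],"turn": [0,0,0]},
  ],
)

```text
t: 3.78
tcp_pos: [0.4821, 0.3472, 0.0519]
eef_rot: [[0.194, 0.981, 0.001], [0.981, -0.194, 0.001], [0.001, 0.001, -1.0]]
force: [0.2, 3.2, 4.3]
width: 0.0171
grasp_force: 40.9
```

Emit:
move_arm(
  commands=[
    {"hand": 1,"translation": [-0.001,-0.022,0],"turn": [0,0,-0.078]},
    {"hand": 1,"translation": [-0.002,-0.045,0],"turn": [0,0,-0.157]},
    {"hand": 1,"translation": [-0.002,-0.045,0],"turn": [0,0,-0.157]},
    {"hand": 1,"translation": [-0.002,-0.045,0],"turn": [0,0,-0.157]},
    {"hand": 1,"translation": [-0.002,-0.045,0],"turn": [0,0,-0.157]},
    {"hand": 1,"translation": [-0.002,-0.045,0],"turn": [0,0,-0.157]},
    {"hand": 1,"translation": [-0.002,-0.045,0],"turn": [0,0,-0.157]},
    {"hand": 1,"translation": [-0.002,-0.045,0],"turn": [0,0,-0.157]},
    {"hand": 1,"translation": [-0.001,-0.022,0],"turn": [0,0,-0.078]},
    {"hand": 1,"translation": [0,0,0],"turn": [0,0,0]},
  ],
)

```text
t: 5.03
tcp_pos: [0.3941, 0.336, 0.0519]
eef_rot: [[-0.42, 0.908, 0.001], [0.908, 0.42, 0.0], [-0.0, 0.001, -1.0]]
force: [1.4, 3.0, 3.9]
width: 0.0172
grasp_force: 41.0
```

```bash
python3 -c "
from h import *
rel((.4657,.1806,.0514),25)"
```

```text
t 5.03 tcp [0.3941 0.336  0.0519] yhead 24.81 tilt [ 1.e-03  4.e-04 -1.e+00] w 0.0172 gf 41.0 F [1.4 3.  3.9] q [ 0.55  0.39 -0.43  0.75 -0.    1.69]
shift units [-0.684 -0.001  0.002] turn z units -0.007 x,y axes [-0.42   0.908] [0.908 0.42 ]
```

Emit:
move_arm(
  commands=[
    {"hand": 1,"translation": [-0.04,0,0],"turn": [0,0,0]},
    {"hand": 1,"translation": [-0.08,0,0],"turn": [0,0,0]},
    {"hand": 1,"translation": [-0.08,0,0],"turn": [0,0,0]},
    {"hand": 1,"translation": [-0.08,0,0],"turn": [0,0,0]},
    {"hand": 1,"translation": [-0.08,0,0],"turn": [0,0,0]},
    {"hand": 1,"translation": [-0.08,0,0],"turn": [0,0,0]},
    {"hand": 1,"translation": [-0.08,0,0],"turn": [0,0,0]},
    {"hand": 1,"translation": [-0.08,0,0],"turn": [0,0,0]},
    {"hand": 1,"translation": [-0.06,0,0],"turn": [0,0,0]},
    {"hand": 1,"translation": [0,0,0],"turn": [0,0,0]},
  ],
)

```text
t: 6.28
tcp_pos: [0.4634, 0.1848, 0.0514]
eef_rot: [[-0.417, 0.909, -0.0], [0.909, 0.417, -0.001], [-0.001, -0.001, -1.0]]
force: [2.4, -4.7, 1.8]
width: 0.017
grasp_force: 40.7
```

Run:
```python
from h import *
rel((.4657,.1806,.0514),25)
s=snap('top'); a=cv2.resize(s['bgr'][165:255,235:315],None,fx=6,fy=6,interpolation=cv2.INTER_CUBIC)
s2=snap('scene'); q=proj(s2,[[.526,.05,.03]])[0];print(q); x,y=int(q[0])-40,int(q[1])-45; print(x,y)
b=cv2.resize(s2['bgr'][y:y+90,x:x+80],None,fx=4,fy=6,interpolation=cv2.INTER_CUBIC)
b=b[:, :320]; cv2.imwrite('pics/p1.png',np.hstack([a,b]))
np.savez('t1.npz',**{k:s[k] for k in('bgr','R','t','mtx')})
```

```text
t 6.28 tcp [0.4634 0.1848 0.0514] yhead 24.63 tilt [-3.0e-04 -1.2e-03 -1.0e+00] w 0.017 gf 40.7 F [ 2.4 -4.7  1.8] q [ 0.22  0.36 -0.47  0.73 -0.    1.36]
shift units [-0.019  0.002  0.   ] turn z units -0.013 x,y axes [-0.417  0.909] [0.909 0.417]
[353.05100343 193.04621438]
313 148
```

View pics/p1.png

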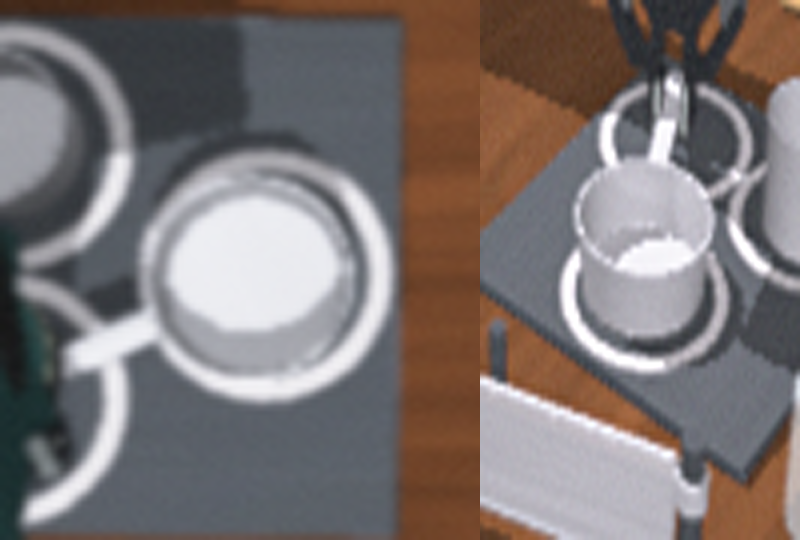

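The top crop shows the ring centred at about (267,276) in crop pixels, and the pan rim slightly to its left at about (257,271). I'll convert both and compare them with the foot in the scene view.

Run:
```python
from h import *
T=dict(np.load('t1.npz'));S=dict(np.load('scene0.npz'))
C=ray(T,[(235+267.5/6,165+276.5/6)],.012)[0];P=ray(T,[(235+257/6,165+271/6)],.062)[0];print('C',C,'pan',P)
a=np.linspace(0,2*np.pi,90);circ=np.c_[np.cos(a),np.sin(a),0*a]
for n,c,r,z in(('ring',C,.074,.012),('foot',P,.054,.012),('footC',C,.054,.012),('rim',P,.06,.062),('rimC',C,.06,.062)):
    q=proj(S,np.array([c[0],c[1],z])+r*circ); q2=proj(T,np.array([c[0],c[1],z])+r*circ)
    x=480+(q[:,0]-313)*4;y=(q[:,1]-148)*6; print(n,'scene L %.0f R %.0f T %.0f B %.0f'%(x.min(),x.max(),y.min(),y.max()),'top L %.0f R %.0f T %.0f B %.0f'%tuple(6*v for v in(q2[:,0].min()-235,q2[:,0].max()-235,q2[:,1].min()-165,q2[:,1].max()-165)))
```

```text
C [0.52441085 0.05178826 0.012     ] pan [0.52308395 0.0536146  0.062     ]
ring scene L 556 R 723 T 221 B 371 top L 143 R 392 T 153 B 401
foot scene L 578 R 700 T 238 B 346 top L 173 R 355 T 188 B 370
footC scene L 578 R 700 T 240 B 349 top L 176 R 359 T 186 B 367
rim scene L 572 R 711 T 164 B 282 top L 152 R 362 T 167 B 375
rimC scene L 572 R 711 T 166 B 285 top L 156 R 365 T 165 B 373
```

Emit:
move_arm(
  commands=[
    {"hand": 1,"translation": [-0.012,0,0],"turn": [0,0,0]},
    {"hand": 1,"translation": [0,0,0],"turn": [0,0,0]},
    {"hand": 1,"translation": [0,0,0],"turn": [0,0,0]},
  ],
)

```text
t: 6.75
tcp_pos: [0.4637, 0.184, 0.0515]
eef_rot: [[-0.419, 0.908, -0.001], [0.908, 0.419, 0.001], [0.002, -0.0, -1.0]]
force: [-2.9, 3.2, 5.4]
width: 0.017
grasp_force: 41.3
```

Emit:
move_arm(
  commands=[
    {"hand": 1,"translation": [-0.008,0,0],"turn": [0,0,0]},
    {"hand": 1,"translation": [0,0,0],"turn": [0,0,0]},
    {"hand": 1,"translation": [0,0,0],"turn": [0,0,0]},
  ],
)

```text
t: 7.12
tcp_pos: [0.4644, 0.1825, 0.0515]
eef_rot: [[-0.419, 0.908, -0.001], [0.908, 0.419, 0.002], [0.002, -0.0, -1.0]]
force: [-3.2, 6.7, 6.5]
width: 0.0173
grasp_force: 41.4
```

Emit:
move_arm(
  commands=[
    {"hand": 0.4,"translation": [0,0,0],"turn": [0,0,0]},
    {"hand": 0.4,"translation": [0,0,0],"turn": [0,0,0]},
    {"hand": 0.4,"translation": [0,0,0],"turn": [0,0,0]},
    {"hand": 0.4,"translation": [0,0,-0.15],"turn": [0,0,0]},
    {"hand": 0.4,"translation": [0,0,-0.2],"turn": [0,0,0]},
    {"hand": 0.4,"translation": [0,0,-0.2],"turn": [0,0,0]},
    {"hand": 0.4,"translation": [-0.2,0,0],"turn": [0,0,0]},
    {"hand": 0.4,"translation": [-0.2,0,0],"turn": [0,0,0]},
    {"hand": 0.2,"translation": [-0.2,0,0],"turn": [0,0,0]},
    {"hand": 0.2,"translation": [-0.2,0,0],"turn": [0,0,0]},
  ],
)

```text
t: 8.38
tcp_pos: [0.5493, -0.0018, 0.189]
eef_rot: [[-0.418, 0.908, -0.0], [0.908, 0.418, 0.0], [0.0, -0.0, -1.0]]
force: [1.1, 0.7, -0.3]
width: 0.0682
grasp_force: 0.0
```

Run:
```python
from h import *
rel((.458,-.346,.1),-70)
```

```text
t 8.38 tcp [ 0.5493 -0.0018  0.189 ] yhead 24.72 tilt [-0.e+00  1.e-04 -1.e+00] w 0.0682 gf 0.0 F [ 1.1  0.7 -0.3] q [-0.15  0.33 -0.11  1.13  0.    0.99]
shift units [-1.098 -0.907  0.356] turn z units 3.306 x,y axes [-0.418  0.908] [0.908 0.418]
```

Emit:
move_arm(
  commands=[
    {"hand": 0,"translation": [-0.157,-0.13,0],"turn": [0,0,0]},
    {"hand": 0,"translation": [-0.157,-0.13,0],"turn": [0,0,0]},
    {"hand": 0,"translation": [-0.157,-0.13,0],"turn": [0,0,0]},
    {"hand": 0,"translation": [-0.157,-0.13,0],"turn": [0,0,0]},
    {"hand": 0,"translation": [-0.157,-0.13,0],"turn": [0,0,0]},
    {"hand": 0,"translation": [-0.157,-0.13,0],"turn": [0,0,0]},
    {"hand": 0,"translation": [-0.157,-0.13,0],"turn": [0,0,0]},
  ],
)

```text
t: 9.25
tcp_pos: [0.4564, -0.3466, 0.1889]
eef_rot: [[-0.418, 0.908, -0.0], [0.908, 0.418, 0.0], [0.0, -0.0, -1.0]]
force: [0.4, 0.6, -0.4]
width: 0.0856
grasp_force: 0.0
```

Emit:
move_arm(
  commands=[
    {"hand": 0,"translation": [0,0,0],"turn": [0,0,0.367]},
    {"hand": 0,"translation": [0,0,0],"turn": [0,0,0.367]},
    {"hand": 0,"translation": [0,0,0],"turn": [0,0,0.367]},
    {"hand": 0,"translation": [0,0,0],"turn": [0,0,0.367]},
    {"hand": 0,"translation": [0,0,0],"turn": [0,0,0.367]},
    {"hand": 0,"translation": [0,0,0],"turn": [0,0,0.367]},
    {"hand": 0,"translation": [0,0,0],"turn": [0,0,0.367]},
    {"hand": 0,"translation": [0,0,0],"turn": [0,0,0.367]},
    {"hand": 0,"translation": [0,0,0],"turn": [0,0,0.367]},
    {"hand": 0,"translation": [0,0,0],"turn": [0,0,0]},
  ],
)

```text
t: 10.5
tcp_pos: [0.457, -0.3449, 0.1889]
eef_rot: [[0.939, 0.345, -0.0], [0.345, -0.939, 0.0], [-0.0, -0.0, -1.0]]
force: [-0.4, -0.2, -0.2]
width: 0.0858
grasp_force: 0.0
```

Run:
```python
from h import *
rel((.458,-.346,.029),-70)
s=snap('top'); a=cv2.resize(s['bgr'][165:255,235:315],None,fx=5,fy=5,interpolation=cv2.INTER_CUBIC)
s2=snap('scene'); b=cv2.resize(s2['bgr'][148:238,313:393],None,fx=5,fy=5,interpolation=cv2.INTER_CUBIC)
cv2.imwrite('pics/p2.png',np.hstack([a,b]))
```

```text
t 10.5 tcp [ 0.457  -0.3449  0.1889] yhead -69.84 tilt [-3.e-04  3.e-04 -1.e+00] w 0.0858 gf 0.0 F [-0.4 -0.2 -0.2] q [-0.79  0.37 -0.05  1.16  0.    2.  ]
shift units [0.002 0.006 0.639] turn z units 0.005 x,y axes [0.939 0.345] [ 0.345 -0.939]
```

View pics/p2.png

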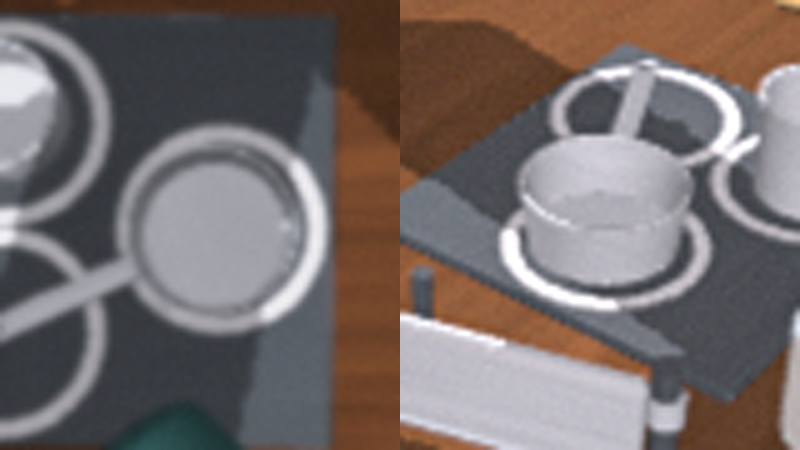

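The pan is standing inside the ring. I'll run one sharper centring check with the expected centred outlines drawn in.

Run:
```python
from h import *
def view(n,x,y,w,h,f,c,shift=(0,0)):
    s=snap(n); im=s['bgr'][y:y+h,x:x+w]; im=cv2.convertScaleAbs(im,alpha=1.2)
    im=cv2.resize(im,None,fx=f,fy=f,interpolation=cv2.INTER_CUBIC)
    a=np.linspace(0,2*np.pi,120); circ=np.c_[np.cos(a),np.sin(a),0*a]
    for r,z,col in((.074,.012,(0,255,0)),(.054,.012,(0,0,255)),(.06,.062,(255,255,0))):
        q=((proj(s,np.array([*c,z])+r*circ)-[x,y]+.5)*f); cv2.polylines(im,[q.round().astype(np.int32)],True,col,1)
    return im
C=ray(dict(np.load('t1.npz')),[(235+267.5/6-.5,165+276.5/6-.5)],.012)[0][:2];print(C)
cv2.imwrite('pics/p3.png',np.hstack([view('top',252,180,54,60,7,C),view('scene',325,160,58,60,7,C)])[:, :800])
```

```text
[0.52621287 0.05356836]
```

View pics/p3.png

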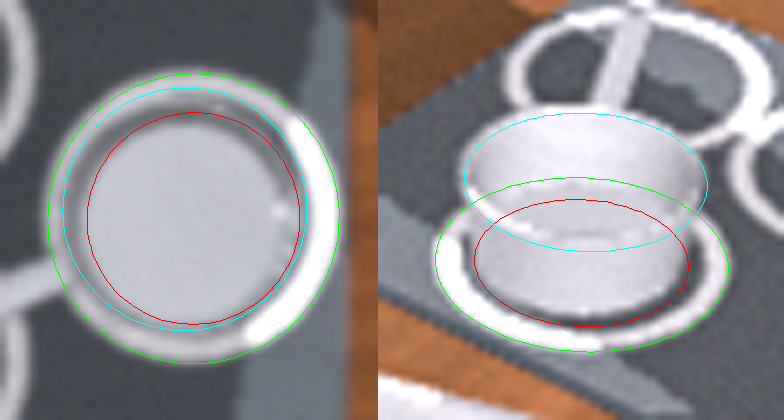

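The ring matches its outline in both views. The pan appears shifted, by about (-0.8,+0.3) px in the top view and (-0.5,-1.5) px in the scene view. I'll solve that for the offset.

Run:
```python
from h import *
A=[];b=[]
for n,o,w in(('top',(-.85,.3),1),('scene',(-.5,-1.5),1)):
    s=dict(np.load(n+'0.npz')); p=np.array([.5262,.0530,.03]); J=np.c_[(proj(s,p+[.01,0,0])-proj(s,p))[0]/10,(proj(s,p+[0,.01,0])-proj(s,p))[0]/10]; print(n,J.round(3).tolist(),np.linalg.solve(J,o)); A.append(J);b+=o
print(np.linalg.lstsq(np.vstack(A),b,rcond=None)[0])
```

```text
top [[0.0, -0.284], [-0.283, 0.002]] [-1.03577449  2.98776145]
scene [[0.234, 0.163], [0.104, -0.131]] [-6.53872026  6.30063808]
[-3.02517322  3.4418726 ]
```

The pan is about 4 mm short along the handle axis. I'll regrasp and nudge it home.

Emit:
move_arm(
  commands=[
    {"hand": 0.4,"translation": [0,0,0],"turn": [0,0,-0.367]},
    {"hand": 0.4,"translation": [0,0,0],"turn": [0,0,-0.367]},
    {"hand": 0.4,"translation": [0,0,0],"turn": [0,0,-0.367]},
    {"hand": 0.4,"translation": [0,0,0],"turn": [0,0,-0.367]},
    {"hand": 0.4,"translation": [0,0,0],"turn": [0,0,-0.367]},
    {"hand": 0.4,"translation": [0,0,0],"turn": [0,0,-0.367]},
    {"hand": 0.4,"translation": [0,0,0],"turn": [0,0,-0.367]},
    {"hand": 0.4,"translation": [0,0,0],"turn": [0,0,-0.367]},
    {"hand": 0.4,"translation": [0,0,0],"turn": [0,0,-0.367]},
  ],
)

```text
t: 11.82
tcp_pos: [0.4571, -0.345, 0.189]
eef_rot: [[-0.426, 0.905, -0.0], [0.905, 0.426, 0.0], [0.0, -0.0, -1.0]]
force: [-0.3, 0.6, 0.3]
width: 0.0514
grasp_force: 0.0
```

Emit:
move_arm(
  commands=[
    {"hand": 0.4,"translation": [0.19,0.091,0],"turn": [0,0,0]},
    {"hand": 0.4,"translation": [0.19,0.091,0],"turn": [0,0,0]},
    {"hand": 0.4,"translation": [0.19,0.091,0],"turn": [0,0,0]},
    {"hand": 0.4,"translation": [0.19,0.091,0],"turn": [0,0,0]},
    {"hand": 0.4,"translation": [0.19,0.091,0],"turn": [0,0,0]},
    {"hand": 0.4,"translation": [0.19,0.091,0],"turn": [0,0,0]},
    {"hand": 0.4,"translation": [0.19,0.091,0],"turn": [0,0,0]},
    {"hand": 0.4,"translation": [0.19,0.091,0],"turn": [0,0,0]},
    {"hand": 0.4,"translation": [0.19,0.091,0],"turn": [0,0,0]},
    {"hand": 0.4,"translation": [0.19,0.091,0],"turn": [0,0,0]},
  ],
)

```text
t: 13.08
tcp_pos: [0.4649, 0.1834, 0.1892]
eef_rot: [[-0.42, 0.907, 0.0], [0.907, 0.42, 0.0], [-0.0, 0.0, -1.0]]
force: [0.7, -0.1, 0.7]
width: 0.0512
grasp_force: 0.0
```

```bash
python3 -c "
from h import *
rel((.4644,.1825,.051),24.8)"
```

```text
t 13.07 tcp [0.4649 0.1834 0.1892] yhead 24.85 tilt [ 5.e-04  1.e-04 -1.e+00] w 0.0512 gf 0.0 F [ 0.7 -0.1  0.7] q [ 0.21  0.24 -0.23  1.1  -0.    1.35]
shift units [-0.002 -0.004  0.553] turn z units 0.002 x,y axes [-0.42   0.907] [0.907 0.42 ]
```

Emit:
move_arm(
  commands=[
    {"hand": 0.4,"translation": [0,-0.002,0.15],"turn": [0,0,0]},
    {"hand": 0.4,"translation": [0,0,0.2],"turn": [0,0,0]},
    {"hand": 0.4,"translation": [0,0,0.14],"turn": [0,0,0]},
    {"hand": 0.4,"translation": [0,0,0.06],"turn": [0,0,0]},
    {"hand": 0.4,"translation": [0,0,0],"turn": [0,0,0]},
    {"hand": 1,"translation": [0,0,0],"turn": [0,0,0]},
    {"hand": 1,"translation": [0,0,0],"turn": [0,0,0]},
    {"hand": 1,"translation": [0,0,0],"turn": [0,0,0]},
    {"hand": 1,"translation": [0,0,0],"turn": [0,0,0]},
  ],
)

```text
t: 14.2
tcp_pos: [0.465, 0.1816, 0.052]
eef_rot: [[-0.418, 0.908, 0.001], [0.908, 0.418, 0.001], [0.0, 0.001, -1.0]]
force: [-0.8, 2.5, 6.0]
width: 0.0169
grasp_force: 41.4
```

Emit:
move_arm(
  commands=[
    {"hand": 1,"translation": [-0.006,0,0],"turn": [0,0,0]},
    {"hand": 1,"translation": [-0.006,0,0],"turn": [0,0,0]},
    {"hand": 1,"translation": [-0.006,0,0],"turn": [0,0,0]},
    {"hand": 1,"translation": [0,0,0],"turn": [0,0,0]},
    {"hand": 1,"translation": [0,0,0],"turn": [0,0,0]},
  ],
)

```text
t: 14.82
tcp_pos: [0.4665, 0.1781, 0.052]
eef_rot: [[-0.419, 0.908, 0.0], [0.908, 0.419, 0.002], [0.002, 0.001, -1.0]]
force: [-3.4, 7.2, 8.2]
width: 0.0171
grasp_force: 41.8
```

Emit:
move_arm(
  commands=[
    {"hand": 0.4,"translation": [0,0,0],"turn": [0,0,0]},
    {"hand": 0.4,"translation": [0,0,0],"turn": [0,0,0]},
    {"hand": 0.4,"translation": [0,0,0],"turn": [0,0,0]},
    {"hand": 0.4,"translation": [0,0,-0.15],"turn": [0,0,0]},
    {"hand": 0.4,"translation": [0,0,-0.2],"turn": [0,0,0]},
    {"hand": 0.4,"translation": [0,0,-0.2],"turn": [0,0,0]},
  ],
)

```text
t: 15.58
tcp_pos: [0.4662, 0.1772, 0.1905]
eef_rot: [[-0.418, 0.908, -0.0], [0.908, 0.418, -0.0], [-0.0, -0.0, -1.0]]
force: [1.1, 0.3, -0.1]
width: 0.0512
grasp_force: 0.0
```

Emit:
move_arm(
  commands=[
    {"hand": 0,"translation": [-0.19,-0.091,0],"turn": [0,0,0]},
    {"hand": 0,"translation": [-0.19,-0.091,0],"turn": [0,0,0]},
    {"hand": 0,"translation": [-0.19,-0.091,0],"turn": [0,0,0]},
    {"hand": 0,"translation": [-0.19,-0.091,0],"turn": [0,0,0]},
    {"hand": 0,"translation": [-0.19,-0.091,0],"turn": [0,0,0]},
    {"hand": 0,"translation": [-0.19,-0.091,0],"turn": [0,0,0]},
    {"hand": 0,"translation": [-0.19,-0.091,0],"turn": [0,0,0]},
    {"hand": 0,"translation": [-0.19,-0.091,0],"turn": [0,0,0]},
    {"hand": 0,"translation": [-0.19,-0.091,0],"turn": [0,0,0]},
    {"hand": 0,"translation": [-0.19,-0.091,0],"turn": [0,0,0]},
  ],
)

```text
t: 16.82
tcp_pos: [0.4582, -0.3511, 0.189]
eef_rot: [[-0.418, 0.908, -0.0], [0.908, 0.418, -0.0], [-0.0, -0.0, -1.0]]
force: [0.5, -0.4, 0.6]
width: 0.0853
grasp_force: 0.0
```

Emit:
move_arm(
  commands=[
    {"hand": 0,"translation": [0,0,0],"turn": [0,0,0.367]},
    {"hand": 0,"translation": [0,0,0],"turn": [0,0,0.367]},
    {"hand": 0,"translation": [0,0,0],"turn": [0,0,0.367]},
    {"hand": 0,"translation": [0,0,0],"turn": [0,0,0.367]},
    {"hand": 0,"translation": [0,0,0],"turn": [0,0,0.367]},
    {"hand": 0,"translation": [0,0,0],"turn": [0,0,0.367]},
    {"hand": 0,"translation": [0,0,0],"turn": [0,0,0.367]},
    {"hand": 0,"translation": [0,0,0],"turn": [0,0,0.367]},
    {"hand": 0,"translation": [0,0,0],"turn": [0,0,0.367]},
    {"hand": 0,"translation": [0,0,0],"turn": [0,0,0]},
  ],
)

```text
t: 18.08
tcp_pos: [0.4584, -0.3493, 0.1889]
eef_rot: [[0.939, 0.345, -0.0], [0.345, -0.939, 0.0], [-0.0, -0.0, -1.0]]
force: [0.1, -0.4, 0.4]
width: 0.0852
grasp_force: 0.0
```

Run:
```python
from h import *
rel((.458,-.346,.029),-70)
def view(n,x,y,w,h,f,c):
    s=snap(n); im=s['bgr'][y:y+h,x:x+w]; im=cv2.convertScaleAbs(im,alpha=1.2)
    im=cv2.resize(im,None,fx=f,fy=f,interpolation=cv2.INTER_CUBIC)
    a=np.linspace(0,2*np.pi,120); circ=np.c_[np.cos(a),np.sin(a),0*a]
    for r,z,col in((.074,.012,(0,255,0)),(.054,.012,(0,0,255)),(.06,.062,(255,255,0))):
        q=((proj(s,np.array([*c,z])+r*circ)-[x,y]+.5)*f); cv2.polylines(im,[q.round().astype(np.int32)],True,col,1)
    return im
C=(.5262,.0530)
im=np.hstack([view('top',252,180,54,60,7,C),view('scene',325,160,58,60,7,C)])[:, :800]
w=snap('scene')['bgr'][225:285,225:325]; w=cv2.resize(w,None,fx=2.5,fy=2.5,interpolation=cv2.INTER_CUBIC)
out=np.zeros((575,784,3),np.uint8); out[:420]=im; out[420:570,:250]=w; cv2.imwrite('pics/p4.png',out)
```

```text
t 18.07 tcp [ 0.4584 -0.3493  0.1889] yhead -69.84 tilt [-2.e-04  2.e-04 -1.e+00] w 0.0852 gf 0.0 F [ 0.1 -0.4  0.4] q [-0.79  0.37 -0.04  1.16 -0.    2.  ]
shift units [ 0.003 -0.013  0.64 ] turn z units 0.006 x,y axes [0.939 0.345] [ 0.345 -0.939]
```

View pics/p4.png

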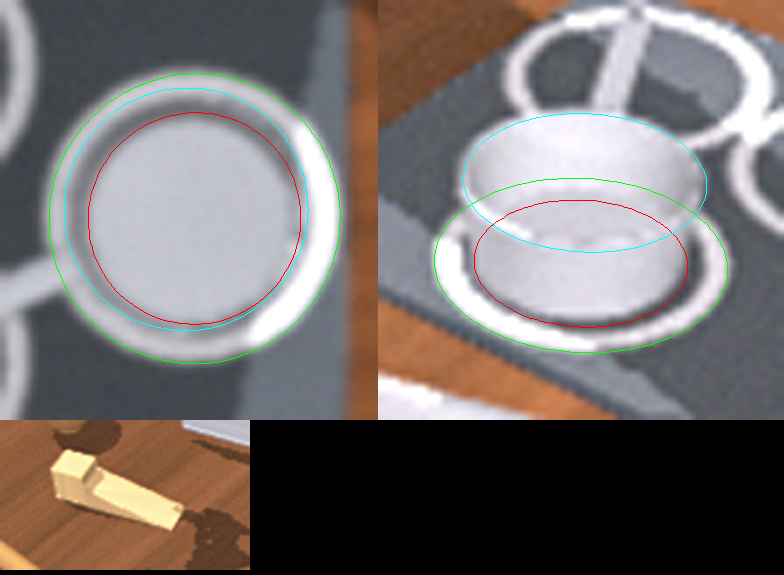

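Both views show the pan centred on the ring to within about 1–2 mm. The inset confirms the pale wedge, with its thin end pointing away from the robot. I'm going down on its grip block now.

Emit:
move_arm(
  commands=[
    {"hand": 0,"translation": [-0.005,0,0.15],"turn": [0,0,0]},
    {"hand": 0,"translation": [0,0,0.2],"turn": [0,0,0]},
    {"hand": 0,"translation": [0,0,0.2],"turn": [0,0,0]},
    {"hand": 0,"translation": [0,0,0.09],"turn": [0,0,0]},
    {"hand": 1,"translation": [0,0,0],"turn": [0,0,0]},
    {"hand": 1,"translation": [0,0,0],"turn": [0,0,0]},
    {"hand": 1,"translation": [0,0,0],"turn": [0,0,0]},
    {"hand": 1,"translation": [0,0,0],"turn": [0,0,0]},
    {"hand": 1,"translation": [0,0,0],"turn": [0,0,0]},
  ],
)

```text
t: 19.35
tcp_pos: [0.458, -0.3503, 0.0305]
eef_rot: [[0.939, 0.344, 0.002], [0.344, -0.939, -0.002], [0.001, 0.002, -1.0]]
force: [-0.7, 1.0, 7.7]
width: 0.0357
grasp_force: 40.9
```

Run:
```python
from h import *
rel((.458,-.346,.029),-70)
s=snap('top');hsv=cv2.cvtColor(s['bgr'],cv2.COLOR_BGR2HSV)
m=cv2.inRange(hsv,(10,40,150),(30,200,255));m[:,:365]=0;m[:,410:]=0;m[:185]=0;m[245:]=0
ys,xs=np.where(m);i=ys<ys.min()+3;print('tip px',xs[i].mean()+.0,ys.min(),'bottom',ys.max(),ray(s,[(xs[i].mean(),ys.min())],.004))
```

```text
t 19.35 tcp [ 0.458  -0.3503  0.0305] yhead -69.87 tilt [ 0.0017 -0.0018 -1.    ] w 0.0357 gf 40.9 F [-0.7  1.   7.7] q [-0.79  0.49 -0.31  0.77 -0.    2.  ]
shift units [ 0.006 -0.016  0.006] turn z units 0.004 x,y axes [0.939 0.344] [ 0.344 -0.939]
tip px 380.22727272727275 195 bottom 222 [[ 0.5802014 -0.3094243  0.004    ]]
```

Emit:
move_arm(
  commands=[
    {"hand": 1,"translation": [0,0,-0.004],"turn": [0,0,0]},
    {"hand": 1,"translation": [0,0,0],"turn": [0,0,-0.286]},
    {"hand": 1,"translation": [0,0,0],"turn": [0,0,-0.286]},
    {"hand": 1,"translation": [0,0,0],"turn": [0,0,-0.286]},
    {"hand": 1,"translation": [0,0,0],"turn": [0,0,-0.286]},
    {"hand": 1,"translation": [0.077,0.069,0],"turn": [0,0,0]},
    {"hand": 1,"translation": [0.077,0.069,0],"turn": [0,0,0]},
    {"hand": 1,"translation": [0.077,0.069,0],"turn": [0,0,0]},
    {"hand": 1,"translation": [0.077,0.069,0],"turn": [0,0,0]},
  ],
)

```text
t: 20.52
tcp_pos: [0.5597, -0.3299, 0.0305]
eef_rot: [[0.604, 0.797, 0.0], [0.797, -0.604, -0.0], [-0.0, 0.0, -1.0]]
force: [-2.2, -0.3, 1.5]
width: 0.0353
grasp_force: 40.3
```

Emit:
move_arm(
  commands=[
    {"hand": 1,"translation": [0,0,0],"turn": [0,0,-0.286]},
    {"hand": 1,"translation": [0,0,0],"turn": [0,0,-0.286]},
    {"hand": 1,"translation": [0,0,0],"turn": [0,0,-0.286]},
    {"hand": 1,"translation": [0,0,0],"turn": [0,0,-0.284]},
    {"hand": 1,"translation": [0,0,0],"turn": [0,0,0]},
  ],
)

```text
t: 21.15
tcp_pos: [0.559, -0.33, 0.0305]
eef_rot: [[0.078, 0.997, 0.0], [0.997, -0.078, -0.0], [-0.0, 0.0, -1.0]]
force: [-0.0, 0.2, 1.7]
width: 0.0354
grasp_force: 40.6
```

Run:
```python
from h import *
rel((.559,-.330,.0305),-4.5)
s=snap('top'); a=cv2.resize(s['bgr'][150:250,310:430],None,fx=6,fy=6,interpolation=cv2.INTER_CUBIC); cv2.imwrite('pics/w1.png',a); np.savez('t2.npz',**{k:s[k] for k in('bgr','R','t','mtx')})
```

```text
t 21.15 tcp [ 0.559  -0.33    0.0305] yhead -4.45 tilt [ 3.e-04 -3.e-04 -1.e+00] w 0.0354 gf 40.6 F [-0.   0.2  1.7] q [-0.66  0.6  -0.1   0.87 -0.    0.99]
shift units [ 0.  0. -0.] turn z units 0.002 x,y axes [0.078 0.997] [ 0.997 -0.078]
```

View pics/w1.png

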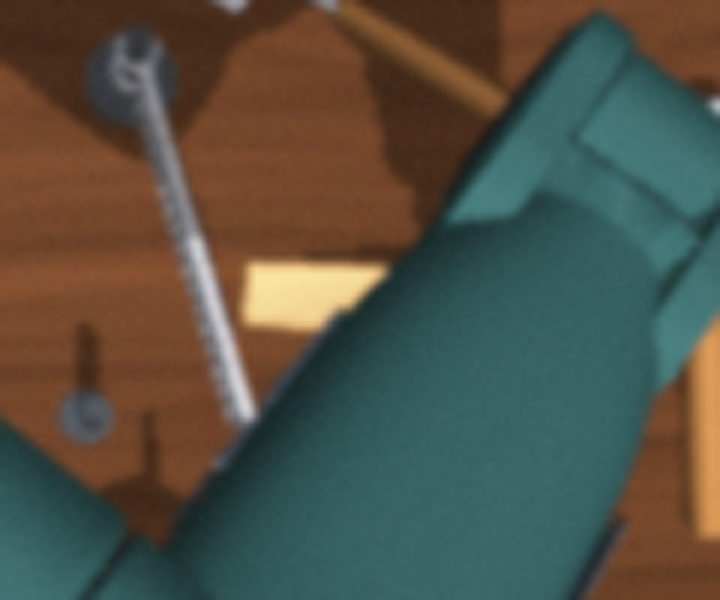

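The wedge tip is at about (350,199), squared up in front of the shield roughly 120 mm from the hinge. Time to push.

Emit:
move_arm(
  commands=[
    {"hand": 1,"translation": [0.04,0,0],"turn": [0,0,0]},
    {"hand": 1,"translation": [0.06,0,0],"turn": [0,0,0]},
    {"hand": 1,"translation": [0.06,0,0],"turn": [0,0,0]},
    {"hand": 1,"translation": [0.06,0,0],"turn": [0,0,0]},
    {"hand": 1,"translation": [0.06,0,0],"turn": [0,0,0]},
    {"hand": 1,"translation": [0.06,0,0],"turn": [0,0,0]},
    {"hand": 1,"translation": [0.06,0,0],"turn": [0,0,0]},
    {"hand": 1,"translation": [0.03,0,0],"turn": [0,0,0]},
    {"hand": 1,"translation": [0,0,0],"turn": [0,0,0]},
  ],
)

```text
t: 22.32
tcp_pos: [0.567, -0.2214, 0.0305]
eef_rot: [[0.077, 0.997, -0.0], [0.997, -0.077, -0.0], [-0.0, -0.0, -1.0]]
force: [-2.8, -0.7, 8.0]
width: 0.0355
grasp_force: 41.3
```

Emit:
move_arm(
  commands=[
    {"hand": 1,"translation": [0.016,0,0],"turn": [0,0,0]},
    {"hand": 1,"translation": [0,0,0],"turn": [0,0,0]},
  ],
)

```text
t: 22.58
tcp_pos: [0.5673, -0.2183, 0.0305]
eef_rot: [[0.077, 0.997, -0.0], [0.997, -0.077, -0.001], [-0.001, -0.0, -1.0]]
force: [-2.8, -5.6, 7.2]
width: 0.0353
grasp_force: 41.1
```

Emit:
move_arm(
  commands=[
    {"hand": 1,"translation": [0.016,0,0],"turn": [0,0,0]},
    {"hand": 1,"translation": [0,0,0],"turn": [0,0,0]},
  ],
)

```text
t: 22.82
tcp_pos: [0.5677, -0.2144, 0.0305]
eef_rot: [[0.078, 0.997, -0.0], [0.997, -0.078, -0.002], [-0.002, 0.0, -1.0]]
force: [-3.2, -6.0, 6.7]
width: 0.0358
grasp_force: 41.1
```

Emit:
move_arm(
  commands=[
    {"hand": 1,"translation": [0.012,0,0],"turn": [0,0,0]},
    {"hand": 1,"translation": [0,0,0],"turn": [0,0,0]},
  ],
)

```text
t: 23.08
tcp_pos: [0.5679, -0.2116, 0.0305]
eef_rot: [[0.078, 0.997, 0.0], [0.997, -0.078, -0.002], [-0.002, 0.0, -1.0]]
force: [-2.3, -6.3, 5.7]
width: 0.0354
grasp_force: 41.0
```

Run:
```python
from h import *
rel((.569,-.2076,.0305),-4.5)
s=snap('scene'); a=cv2.resize(s['bgr'][165:285,230:400],None,fx=4,fy=4,interpolation=cv2.INTER_CUBIC); cv2.imwrite('pics/w2.png',a)
np.savez('s3.npz',**{k:s[k] for k in('bgr','R','t','mtx')})
# shield top-face blob in top view: shut line check
t=snap('top'); g=cv2.cvtColor(t['bgr'],cv2.COLOR_BGR2GRAY).astype(float)
H=np.array([.695,-.135]);
for r in(.06,.1,.14,.18,.21):
    out=[]
    for a in np.arange(160,200,1.0):
        p=[H[0]+r*np.cos(np.radians(a)),H[1]+r*np.sin(np.radians(a)),.1]; u,v=proj(t,[p])[0]; out.append(cv2.getRectSubPix(g.astype(np.float32),(1,1),(u,v))[0,0])
    out=np.array(out); i=out.argmax(); print(r,160+i,out[max(0,i-4):i+5].round(0))
```

```text
t 23.07 tcp [ 0.5679 -0.2116  0.0305] yhead -4.46 tilt [ 0.     -0.0017 -1.    ] w 0.0354 gf 41.0 F [-2.3 -6.3  5.7] q [-0.49  0.54 -0.22  0.81 -0.    1.16]
shift units [ 0.016  0.003 -0.   ] turn z units 0.001 x,y axes [0.078 0.997] [ 0.997 -0.078]
0.06 178 [130. 149. 162. 174. 187. 185. 179. 174. 161.]
0.1 179 [111. 148. 179. 194. 198. 180. 156. 122.  98.]
0.14 163 [202. 215. 219. 219. 219. 218. 217. 216.]
0.18 161 [82. 82. 81. 79. 71. 56.]
0.21 196 [79. 79. 79. 79. 80. 79. 79. 78.]
```

Emit:
move_arm(
  commands=[
    {"hand": 1,"translation": [0.012,0,0],"turn": [0,0,0]},
    {"hand": 1,"translation": [0,0,0],"turn": [0,0,0]},
  ],
)

```text
t: 23.42
tcp_pos: [0.5682, -0.2086, 0.0305]
eef_rot: [[0.078, 0.997, 0.0], [0.997, -0.078, -0.002], [-0.002, 0.0, -1.0]]
force: [-1.9, -7.7, 6.0]
width: 0.0354
grasp_force: 40.9
```

Emit:
move_arm(
  commands=[
    {"hand": 1,"translation": [0.012,0,0],"turn": [0,0,0]},
    {"hand": 1,"translation": [0,0,0],"turn": [0,0,0]},
  ],
)

```text
t: 23.68
tcp_pos: [0.5685, -0.2056, 0.0305]
eef_rot: [[0.078, 0.997, 0.0], [0.997, -0.078, -0.002], [-0.002, 0.0, -1.0]]
force: [-0.8, -7.0, 5.4]
width: 0.0354
grasp_force: 40.9
```

Emit:
move_arm(
  commands=[
    {"hand": 1,"translation": [0.01,0,0],"turn": [0,0,0]},
    {"hand": 1,"translation": [0,0,0],"turn": [0,0,0]},
  ],
)

```text
t: 23.92
tcp_pos: [0.5687, -0.204, 0.0305]
eef_rot: [[0.078, 0.997, 0.0], [0.997, -0.078, -0.003], [-0.003, 0.0, -1.0]]
force: [-2.3, -13.8, 3.5]
width: 0.0356
grasp_force: 40.7
```

Emit:
move_arm(
  commands=[
    {"hand": 1,"translation": [0.008,0,0],"turn": [0,0,0]},
    {"hand": 1,"translation": [0,0,0],"turn": [0,0,0]},
  ],
)

```text
t: 24.18
tcp_pos: [0.5688, -0.2033, 0.0306]
eef_rot: [[0.079, 0.997, -0.0], [0.997, -0.079, -0.006], [-0.006, 0.0, -1.0]]
force: [-4.0, -22.9, 1.7]
width: 0.0356
grasp_force: 40.5
```

The push force jumped to 23 N with almost no further travel, so the wedge is seated. I'll release, lift clear and verify.

Emit:
move_arm(
  commands=[
    {"hand": 0.3,"translation": [0,0,0],"turn": [0,0,0]},
    {"hand": 0.3,"translation": [0,0,0],"turn": [0,0,0]},
    {"hand": 0.3,"translation": [0,0,0],"turn": [0,0,0]},
    {"hand": 0.3,"translation": [0,0,-0.1],"turn": [0,0,0]},
    {"hand": 0.3,"translation": [0,0,-0.2],"turn": [0,0,0]},
    {"hand": 0.3,"translation": [0,0,-0.24],"turn": [0,0,0]},
    {"hand": 0.3,"translation": [-0.2,0,-0.1],"turn": [0,0,0]},
    {"hand": 0.3,"translation": [-0.24,0,0],"turn": [0,0,0]},
    {"hand": 0.3,"translation": [-0.24,0,0],"turn": [0,0,0]},
    {"hand": 0.3,"translation": [0,0,0],"turn": [0,0,0]},
  ],
)

```text
t: 25.42
tcp_pos: [0.5549, -0.3742, 0.189]
eef_rot: [[0.081, 0.997, -0.001], [0.997, -0.081, 0.0], [0.0, -0.001, -1.0]]
force: [0.0, 0.9, -0.8]
width: 0.0598
grasp_force: 0.0
```

Run:
```python
from h import *
rel((.569,-.2076,.0305),-4.5)
t=snap('top');s=snap('scene')
a=cv2.resize(t['bgr'][145:255,245:395],None,fx=5,fy=5,interpolation=cv2.INTER_CUBIC)[:, :440]
a=cv2.resize(t['bgr'][150:250,300:370],None,fx=6,fy=6,interpolation=cv2.INTER_CUBIC)
b=cv2.resize(s['bgr'][150:290,280:400],None,fx=3,fy=600/140,interpolation=cv2.INTER_CUBIC)
cv2.imwrite('pics/f.png',np.hstack([a,b[:, :380]]) if b.shape[0]==600 else a)
H=np.array([.695,-.135]);g=cv2.cvtColor(t['bgr'],cv2.COLOR_BGR2GRAY).astype(np.float32)
for r in(.06,.1,.14,.18,.21):
    A=np.arange(165,190,.5);o=np.array([cv2.getRectSubPix(g,(1,1),tuple(map(float,proj(t,[[H[0]+r*np.cos(np.radians(x)),H[1]+r*np.sin(np.radians(x)),.1]])[0])))[0,0] for x in A])
    w=np.clip(o-.5*(o.max()+np.median(o)),0,None);print(r,(A*w).sum()/w.sum())
```

```text
t 25.43 tcp [ 0.5549 -0.3742  0.189 ] yhead -4.63 tilt [-5.e-04  1.e-04 -1.e+00] w 0.0598 gf 0.0 F [ 0.   0.9 -0.8] q [-0.71  0.53  0.24  1.27 -0.    0.94]
shift units [0.669 0.003 0.634] turn z units -0.005 x,y axes [0.081 0.997] [ 0.997 -0.081]
0.06 174.85613717786026
0.1 175.38006350565055
0.14 176.55269431184595
0.18 175.2292498479625
0.21 175.31826096904288
```

View pics/f.png

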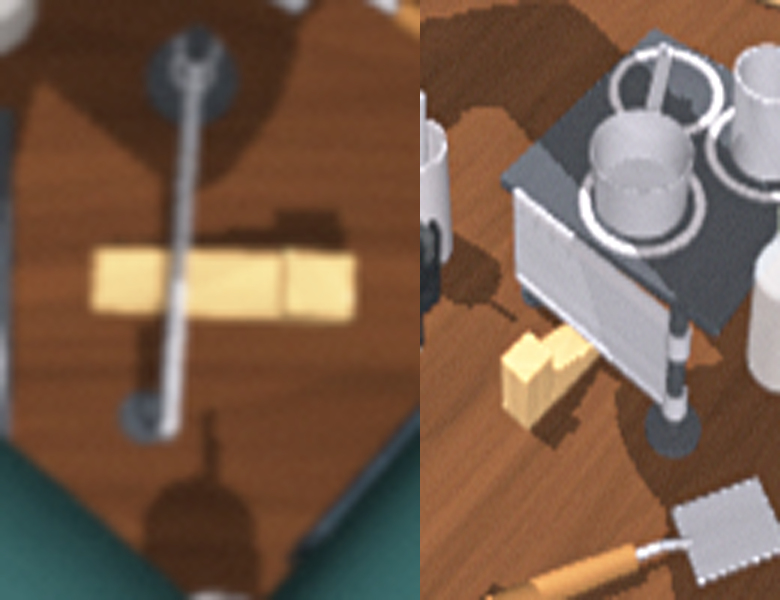

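The shield lies along 175.3°, against the predicted 175.5° when shut, and is touching the stop post. The wedge is jammed under it, and the pan is on its ring. The arm is clear of everything, so I'm handing in.

```bash
python3 -c "
from h import *
print(ctrl.sign_off())"
```

```text
the job is handed in; nothing more can be done
None
```

The pan stands centred on the single ring mark to within about 2 mm, the wedge is jammed under the shield and holds it home against its stop post, and I handed the job in at about 25 s with the arm clear; no verdict came back.

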